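# Index the curing carousel and half-open the lamp shutter

## Robot

A 6-joint arm with a two-finger parallel gripper is mounted at the origin on the work surface. World frame = base frame: x ahead of the robot, y to its left, z up, the work surface at z = 0. Lengths are in mm, angles in rad, forces in N, time in s.
With the tool pointing down it reaches from about 425 to 950 mm from the base axis. Payload 14.7 kg.
Tool frame: the origin (TCP) lies midway between the tips of the shut fingers; the grasp point (between the pads) lies 19 mm behind it (manip.grip_point_offset is the z of the grasp point in the tool frame, in mm); z points along the fingers, y is the direction in which the jaws open and shut (so a half turn about z gives the same grasp; the last joint's range is limited). The gripper opens to 85 mm and grips with 20 to 120 N. Pads are 22 mm wide; open, the fingers measure 114 mm over their backs; the gripper's body (76 mm by 85 mm) begins 54 mm behind the grasp point. The pads swing forward as they close: fully open they stand 13 mm farther back than shut.
Start: joints at [-1.377, 0.48, 1.596, -0, 1.065, -0.047], TCP at [155.029, -631.236, 231.297] pointing down, gripper open.
Joint ranges: [-2.75, 2.75], [-0.82, 2.05], [0.23, 2.67], [-1.56, 4.7], [0.09, 2.69], [-2.92, 2.92]. Speed limits (rad/s): [1.89, 1.89, 2.39, 3.01, 3.01, 3.01].

## Interface

Orientations are given as a unit quaternion [w, x, y, z].
In Python, from plant import manip gives the robot as it stands. The module is installed in compiled form; this text tells all that it offers.
- The arm moves only by the tool arm_command, never from a script. Its argument "steps" is a list of rows, each a list of 4 numbers: the shift along the tool's x, y, z in cm, then the turn about the tool's z in degrees. In form: [[tx, ty, tz, yaw], ...]. A call has exactly 8 rows; each row shifts and turns the commanded pose from where the row before left it, along the tool's axes as they then stand; what a row does not reach is not made up. A row lasts 1/8 s, in which the tool goes at most 62.5 mm and 10.7 degrees, less where a joint would pass 70% of its speed; a pose out of reach is approached as far as the arm can. A call with a gripper value outside its range is refused whole. "gripper" is the closure, from 0 (fully open) to 1 (shut), set as the call begins (left out, the last holds). The fingers move at their own pace and stop on an object; the grip force is fixed at half the most. Time passes only in rows, so rows that do not move let the fingers close, or fill a call up. It gives the time, the measured TCP pose, the force and the opening at its end, in the units of the state.
- manip.state(): the state, without advancing time (a new reading comes with each control period).
- manip.capture(name): name is "scene" or "top" or "wrist"; returns a dict with "pixels" (400x640x3 uint8, red, green, blue), "vertical_fov" (degrees; the focal length in pixels is half the picture's height over the tangent of half this angle, whatever the lens; pixels are square), "cx", "cy" (the principal point, pixels), "D" ([k1, k2, p1, p2, k3] as OpenCV has them; the pictures are not rectified), "R" (3x3) and "t" (3): a world point X has camera coordinates R X + t. Camera axes: x right, y down, z forward; pixel columns grow to the right and rows downward; lengths in mm; the calibration is good to about 2 mm. A picture is of the moment at which its call begins. There is no depth.
- manip.finish_job(): hands the job in, once; it reports no verdict.
Trained networks look in a picture, given as the dict that the camera call returned (one of the last four; its "shot" number tells which), for a name from the list of things; names that differ only in an ending like _2 or _b are one class to them, and where a whole thing is asked for, a point or a joint stands for the part that bears it (a point fixed in the world has none). Each returns a list of dicts, best first, with "score" (0 to 1); they miss things now and then, are a little off and sometimes report something else, mostly with a low value. They report only what shows in the picture. A call takes as long as a camera call. They do not tell look-alikes from the thing itself.
- manip.find_in(label, picture): "box" ([left, top, right, bottom] in pixels, round what is visible of it).
- manip.trace(label, picture): "region" (400x640 bool, what is visible of it) and "box" ([left, top, right, bottom] in pixels, round what is visible of it).
- manip.tip_of(label, picture): "point" ([column, row] in pixels: a listed point, or the origin of a listed thing).
The state is a dict: "time": time; "q": joint angles; "qvel": joint speeds; "joint_torque": joint torques, N m; "ee_pos": TCP position; "ee_rot": TCP orientation; "contact_force": force on the tool from outside, world axes, zero at the start; "torque": the same for the moment, N m; "gripper_width": finger opening in mm.
Only numpy, scipy, OpenCV 4.12 (cv2) and the standard library are available. Lean on these libraries where they do the work, as an engineer would, in place of code of your own. Each camera call takes 0.05 s, during which the arm holds its last target.

## Task

Turn the carousel of the curing station until the mushroom-shaped wooden knob has clicked into place under the lamp head. Then pull the lamp's shutter out 40 mm, so that its pointer lines up with the small tooth on the guide rail, and let go. Do not touch the three wooden parts, whose lacquer is still wet: they stay in their nests, and the other things on the table stay where they are.

Things in the scene. Friction and masses are not known exactly. Their poses are not given: they have to be found in the camera images.
- station: Curing station, fixed to the table, its place and yaw differing from run to run: grey base plate 360 x 430 mm, 12 mm thick, with a carousel and a lamp head. Origin on the carousel's vertical axis at table height. The lamp head lies towards its +y; the shutter pulls out towards its -x.
- axis (a point): Fixed point on the carousel's axis, in its top face 45 mm above the table; axes as station. The carousel is an aluminium disc 280 mm across with six nests (four steel pins, 8 mm high, round a dark pad) 85 mm from the axis, 60 degrees apart, one under the lamp; six upright black posts stand between them, 125 mm from the axis. The hub, 56 mm across, rises 16 mm.
- lamp_spot (a point): Fixed point: centre of the nest place under the lamp head, on the carousel's top face, 85 mm from the axis along the station's +y. The lamp head is a grey box over it: x -45 to 45, y 35 to 215 mm from the axis in the station's frame, underside 117 mm and top 170 mm above the table, on a column at y = 175 to 215 mm.
- carousel (a joint): Angle of the carousel in rad, anticlockwise seen from above, 0 at the start, free to turn without end. Spring detents every 60 degrees (1.047 rad), at 0 too: it takes about 6 to 7 N at a post to leave one, falling to nothing half way, after which it is drawn on into the next by itself.
- post_left (a point): Point on one of the six black posts of the carousel, which turns with it: round, 16 mm across, standing 45 mm up from the disc (top 90 mm above the table); the point is on its axis 75 mm above the table. At the start it is at 180 degrees about the axis from the station's +x.
- post_front (a point): The same on the next post, at 240 degrees (station's -x and -y) at the start. The nests on either side of it are empty.
- post_right (a point): The same on the next post, at 300 degrees (station's +x and -y) at the start.
- knob: Loose mushroom-shaped turned wooden knob, cap 56 mm and foot 44 mm in diameter, 45 mm high, 35 g, wet; origin at the centre of its underside. It stands in one of the two nests next to the lamp (60 degrees before or behind it), which one differs from run to run. Its nest pins leave it about 2 mm of play.
- disc: Loose flat wooden disc, 44 mm in diameter, 14 mm high, with a dark 16 mm hole in its middle, wet; origin at the centre of its underside; it stands in the other nest next to the lamp.
- spool: Loose wooden spool (two flanges and a waist), 44 mm in diameter, 34 mm high, wet; origin at the centre of its underside; it stands in the nest under the lamp at the start.
- shutter (a joint): How far the steel shutter under the lamp head is pulled out, in m: nearly 0 (shut) at the start, 0.080 at its stop; 0.040 is the mark. It slides stiffly (about 7 N of friction) along the station's -x and stays where it is left.
- shutter_grip (a point): Point on the shutter's handle, moving with it: an upright round black post 16 mm across on a 24 mm wide steel tongue, from 111 to 160 mm above the table; the point is on its axis at 138 mm. When shut it stands 47 mm out from the lamp head's face. A thin pointer runs from the post's foot to the guide rail (towards the station's +y).
- shutter_mark (a point): Fixed point of the station: where shutter_grip is when the shutter is pulled out 40 mm. The tooth (8 mm wide, top 116 mm above the table) stands on the aluminium guide rail 45 mm beside it, towards the station's +y.
- jar: Bystander: amber glass jar, 56 mm in diameter, 75 mm high, on the station's base plate at its far corner (+x, -y); origin at the centre of its underside.
- tape: Bystander: roll of paper tape lying flat, 68 mm in diameter, 20 mm high, on the station's base plate at its other far corner (+x, +y); origin at the centre of its underside.
- squeegee: Bystander: wooden squeegee lying flat on the right, 220 mm long, 22 mm high; origin under its wooden grip.
- brush: Bystander: brush lying on the left of the table; origin under its middle.
- cup: Bystander: white plastic cup, 72 mm across, 85 mm high, on the left; origin at the centre of its underside.
Mind the look-alikes: they are no part of the job. Leave any green, pink or yellow look-alike of the knob alone.

How it is judged (in metres and radians):
On the way, in this order (a step that is already met when the one before it is completed fails the run):
1. with the shutter still shut, the carousel is turned until the knob has come to rest under the lamp (horizontal distance between knob and lamp_spot below 0.009 m and value of joint shutter below 0.016 m and velocity of joint carousel between -0.3 and 0.3 rad/s), for 0.2 s.
2. the shutter is pulled out to the mark (horizontal distance between knob and lamp_spot below 0.009 m and value of joint shutter between 0.032 and 0.048 m), for 0.2 s.
At the end, for the whole second after the job is handed in: The knob stands upright in its nest within 9 mm of the spot under the lamp, the carousel at rest (below 0.3 rad/s); the shutter is 32 to 48 mm out; the disc and the spool still lie in their nests (75 to 95 mm from the axis, flat on the carousel) (all of step 2 and velocity of joint carousel between -0.3 and 0.3 rad/s and height (world z) of knob between 0.04 and 0.052 m and angle between each of knob, disc, spool's own z axis and vertical below 0.2 rad and horizontal distance between knob and axis between 0.075 and 0.095 m and height (world z) of disc between 0.04 and 0.052 m and horizontal distance between disc and axis between 0.075 and 0.095 m and height (world z) of spool between 0.04 and 0.052 m and horizontal distance between spool and axis between 0.075 and 0.095 m); the robot touches nothing.
It fails at once if the robot touches one of the wet wooden parts (contact force between any of the fingers, the arm and knob above 0.5 N or contact force between any of the fingers, the arm and disc above 0.5 N or contact force between any of the fingers, the arm and spool above 0.5 N).
It fails at once if a bystander (tape, squeegee, brush, cup or jar) is moved more than 30 mm (distance of any of jar, tape, squeegee, brush, cup from where it was at the start of the episode above 0.03 m).
It also fails if it takes over 51 s, if anything falls off the work surface, if the arm or the gripper's body presses on something with over 40 N, if the wrist force passes 120 N, or if a joint passes its speed limit or range.

## Working session

There is one attempt and no reset: what is moved stays moved. The work goes in short steps, Python scripts to look and compute and a tool call to move; the robot and the scene stay as the last step left them, time stands still between calls to the robot, and variables do not carry over. Pictures are saved under pics/ and viewed, and the job is handed in when it is done.

Besides the shell and the picture viewer there is one more tool, called by a JSON object that holds its "method" and its "body". arm_command: Moves the arm, as the interface text tells. Its arguments: {"type":"object","properties":{"steps":{"type":"array"},"gripper":{"type":"number"}},"required":["steps"]}

```bash
mkdir -p pics; cat > h.py <<'E'
import numpy as np, cv2
from plant import manip
def K(p):
    f=p["pixels"].shape[0]/2/np.tan(np.radians(p["vertical_fov"])/2)
    return np.array([[f,0,p["cx"]],[0,f,p["cy"]],[0,0,1.]])
def proj(p,X):
    R=np.array(p["R"],float);t=np.array(p["t"],float)
    return cv2.projectPoints(np.array(X,float).reshape(-1,1,3),cv2.Rodrigues(R)[0],t,K(p),np.array(p["D"],float))[0].reshape(-1,2)
def atz(p,uv,z):
    R=np.array(p["R"],float);t=np.array(p["t"],float)
    n=cv2.undistortPoints(np.array(uv,float).reshape(-1,1,2),K(p),np.array(p["D"],float)).reshape(-1,2)
    c=-R.T@t; out=[]
    for a in n:
        d=R.T@np.array([a[0],a[1],1]); out.append(c+d*(z-c[2])/d[2])
    return np.array(out)
def save(p,name): cv2.imwrite("pics/"+name,cv2.cvtColor(p["pixels"],cv2.COLOR_RGB2BGR))
E
python3 - <<'E'
from h import *
np.set_printoptions(precision=1,suppress=True)
Z=dict(axis=45,post_left=75,post_front=75,post_right=75,knob=45,disc=45,spool=45,shutter_grip=138,shutter_mark=138,lamp_spot=45,jar=12,tape=12,station=0)
for n in ["scene","top"]:
    p=manip.capture(n); save(p,n+"0.png")
    print(n,"cam",-np.array(p["R"]).T@np.array(p["t"]))
    for k,z in Z.items():
        for d in manip.tip_of(k,p)[:3]:
            print(k,round(d["score"],2),np.array(d["point"]),atz(p,d["point"],z)[0])
p=manip.capture("wrist"); save(p,"wrist0.png")
s=manip.state(); print(s)
E
```

```text
scene cam [ 937.7 -428.7  898. ]
axis 0.58 [331.3 219.4] [613.1 -10.6  45. ]
post_left 0.85 [299.7 182.3] [484.2  11.3  75. ]
post_front 0.71 [282.3 217.6] [ 525.6 -100.9   75. ]
knob 0.73 [323.1 190.7] [536.9  47.   45. ]
knob 0.68 [273.2 166.1] [368.7  22.1  45. ]
knob 0.65 [293.7 151.1] [375.2 103.2  45. ]
disc 0.6 [359.7 225.2] [680.6  22.9  45. ]
spool 0.63 [353.8 197.7] [616.2  82.4  45. ]
shutter_grip 0.73 [328.5 156.1] [519.2  90.8 138. ]
shutter_mark 0.67 [317.7 148.5] [479.8  93.1 138. ]
shutter_mark 0.15 [376.4 121. ] [539.8 279.6 138. ]
lamp_spot 0.74 [354.5 194.3] [610.8  92.7  45. ]
jar 0.94 [327.9 301.6] [ 739.6 -177.5   12. ]
tape 0.93 [414.9 212.6] [763.2 169.9  12. ]
tape 0.59 [319.  151.5] [415.1 172.7  12. ]
tape 0.24 [351.8 196.7] [597.3 101.3  12. ]
station 0.67 [328.3 218.7] [588.1   7.9   0. ]
station 0.5 [282.1 218.5] [489.7 -73.6   0. ]
station 0.48 [413.  214.7] [760.5 168.7   0. ]
top cam [ 337.   -21.1 1145.7]
axis 0.76 [303.5 197.9] [602.1  -2.   45. ]
post_left 0.8 [294.9 239.8] [473.6  15.8  75. ]
post_front 0.69 [339.3 222.6] [ 527.9 -106.7   75. ]
po
[... 390 characters left out ...]
k 0.71 [262.7 230.6] [486.   99.9 138. ]
shutter_mark 0.56 [286.3 222.7] [510.   38.8 138. ]
lamp_spot 0.85 [277.3 192.2] [615.8  76.1  45. ]
jar 0.67 [360.9 165.6] [ 721.  -174.1   12. ]
tape 0.55 [165.3 238.2] [467.6 405.1  12. ]
tape 0.52 [254.9 146.5] [768.5 158.5  12. ]
station 0.77 [303.5 202.7] [597.9  -1.9   0. ]
{'time': 1.45, 'q': array([-1.4,  0.5,  1.6,  0. ,  1.1, -0. ]), 'qvel': array([ 0., -0.,  0.,  0., -0., -0.]), 'joint_torque': array([  0. , -95. , -43.1,  -0. ,   0. ,   0. ]), 'ee_pos': array([ 155. , -631.2,  231.3]), 'ee_rot': array([0. , 1. , 0.1, 0. ]), 'contact_force': array([ 0.1,  0. , -0.1]), 'torque': array([-0. , -0. , -0.1]), 'gripper_width': 85.20338192423458}
```

View images.

View pics/scene0.png

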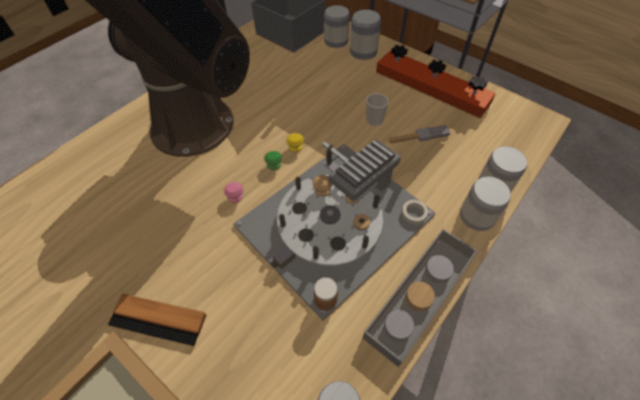

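View pics/top0.png

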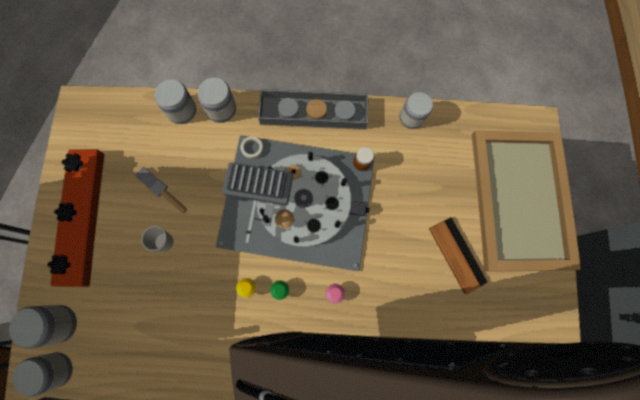

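```bash
python3 - <<'E'
import cv2
a=cv2.imread("pics/scene0.png")[100:300,240:440]; b=cv2.imread("pics/top0.png")[100:310,200:400]
cv2.imwrite("pics/sc1.png",cv2.resize(a,(600,600),interpolation=3)); cv2.imwrite("pics/tc1.png",cv2.resize(b,(571,600),interpolation=3))
E
```

```text
(no output)
```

View pics/sc1.png

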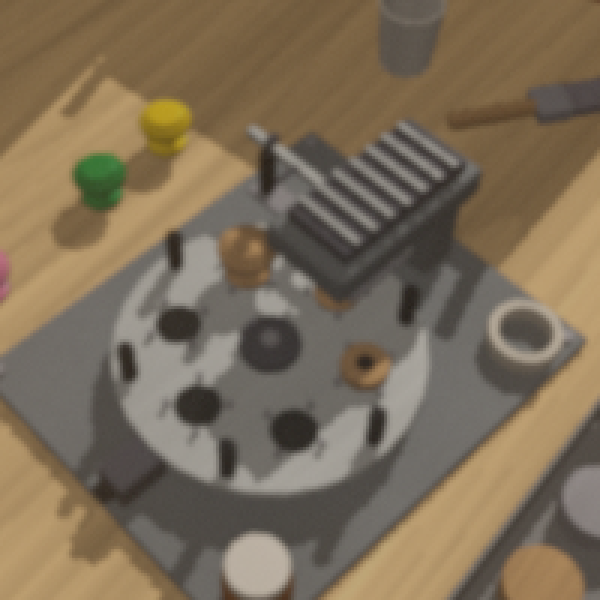

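View pics/tc1.png

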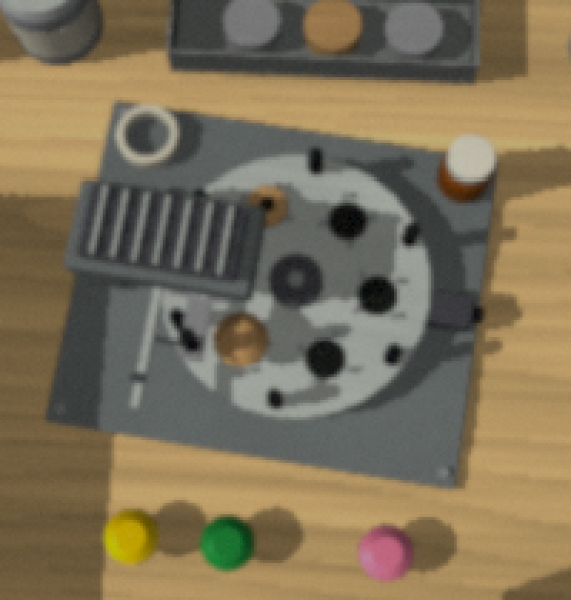

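```bash
cat > fit.py <<'E'
from h import *
from scipy.optimize import least_squares
def P(pose,L):
    x,y,a=pose; L=np.atleast_2d(L).astype(float); c,s=np.cos(a),np.sin(a)
    return np.c_[x+c*L[:,0]-s*L[:,1], y+s*L[:,0]+c*L[:,1], L[:,2]]
r=lambda d,z,rad=125:[rad*np.cos(np.radians(d)),rad*np.sin(np.radians(d)),z]
LOC=dict(axis=[0,0,45],post_left=r(180,75),post_front=r(240,75),post_right=r(300,75),lamp_spot=[0,85,45],knob=r(150,45,85),disc=r(30,45,85),shutter_grip=[-92,85,138],shutter_mark=[-132,85,138])
E
python3 - <<'E'
from fit import *
np.set_printoptions(precision=1,suppress=True)
obs={"scene":dict(axis=(331.3,219.4),post_left=(299.7,182.3),post_front=(282.3,217.6),knob=(323.1,190.7),disc=(359.7,225.2),shutter_grip=(328.5,156.1)),
"top":dict(axis=(303.5,197.9),post_left=(294.9,239.8),post_front=(339.3,222.6),post_right=(344,180),lamp_spot=(277.3,192.2),disc=(291,171.1),shutter_grip=(266.1,217.2))}
cams={n:manip.capture(n) for n in obs}
def res(p,per=False):
    o=[];l=[]
    for n in obs:
        for k,uv in obs[n].items():
            e=proj(cams[n],P(p,LOC[k]))[0]-uv; o+=list(e); l.append((n,k,e))
    return l if per else np.array(o)
s=least_squares(res,[605,-5,-0.1],loss="soft_l1",x_scale=[1,1,.01])
print(s.x)
for l in res(s.x,True):print(l)
np.save("pose.npy",s.x)
# overlay
for n in cams:
    p=cams[n]; im=cv2.cvtColor(p["pixels"],cv2.COLOR_RGB2BGR); S=4
    x0,y0=(235,110) if n=="scene" else (210,125)
    im=cv2.resize(im[y0:y0+150,x0:x0+200],None,fx=S,fy=S,interpolation=3)
    def dr(L,col):
        q=(proj(p,P(s.x,L))-[x0,y0]+.5)*S
        for a in q: cv2.circle(im,(int(a[0]),int(a[1])),2,col,-1)
    for d in range(0,360,60):
        dr(r(d,45),(0,0,255));dr(r(d,90),(0,255,0)); dr(r(d+30,45,85),(255,0,255))
    dr([r(d,45,140) for d in range(0,360,6)],(255,255,0))
    dr([[x,y,170] for x in(-45,45) for y in (35,215)],(0,255,255))
    dr([[-92,85,111],[-92,85,160]],(0,128,255)); dr([0,0,61],(0,0,255))
    cv2.imwrite(f"pics/ov_{n}.png",im)
E
```

```text
[603.6  -3.5  -0.1]
('scene', 'axis', array([-1.1, -3.7]))
('scene', 'post_left', array([-1. , -1.1]))
('scene', 'post_front', array([0.1, 1. ]))
('scene', 'knob', array([-0. , -0.4]))
('scene', 'disc', array([ 1.9, -1.4]))
('scene', 'shutter_grip', array([1.6, 0.4]))
('top', 'axis', array([ 0.6, -0.5]))
('top', 'post_left', array([ 1.4, -2.1]))
('top', 'post_front', array([-1.3, -0.1]))
('top', 'post_right', array([0.6, 0.5]))
('top', 'lamp_spot', array([-1.6,  0.4]))
('top', 'disc', array([3.3, 0.4]))
('top', 'shutter_grip', array([ 0.4, -0.3]))
```

View pics/ov_scene.png

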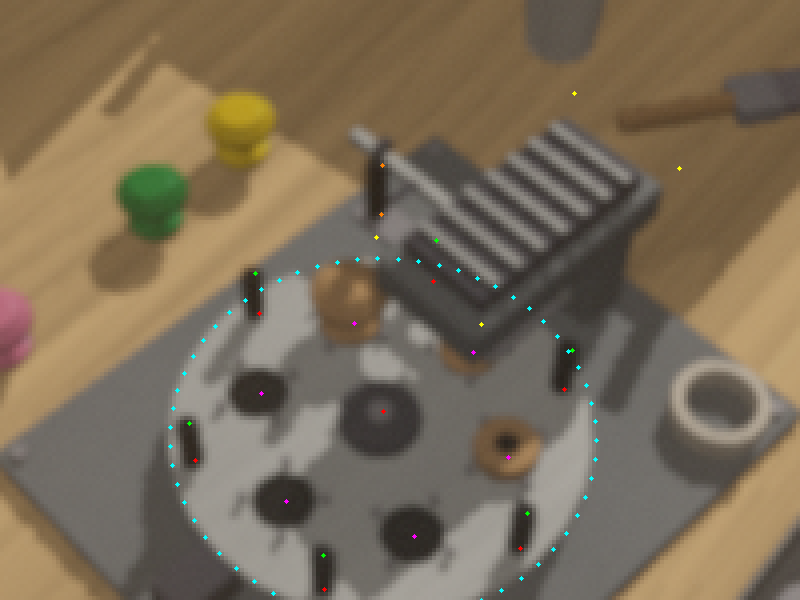

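View pics/ov_top.png

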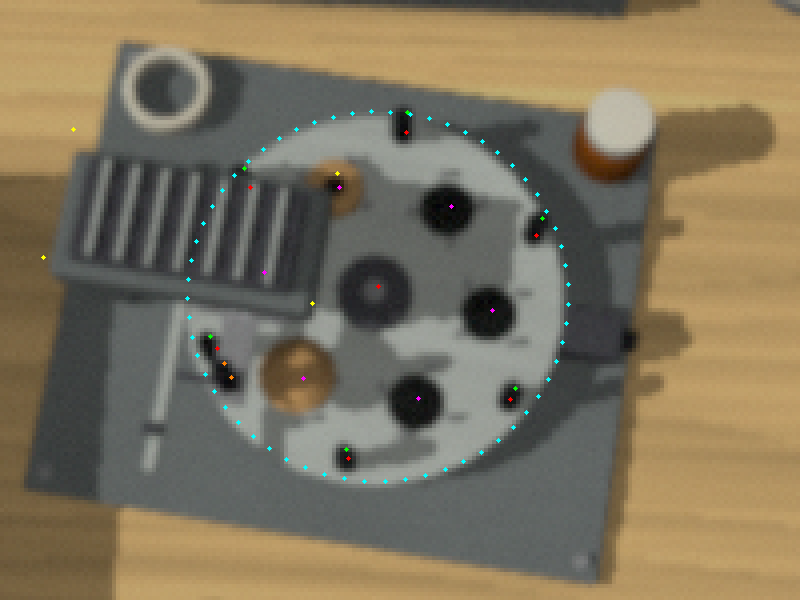

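```bash
cat > plan.py <<'E'
from fit import *
from scipy.spatial.transform import Rotation as Rn
pose=np.load("pose.npy")
def TR(s=None):
    s=s or manip.state(); w=s["ee_rot"]; return np.array(s["ee_pos"]),Rn.from_quat([w[1],w[2],w[3],w[0]]).as_matrix(),s
def go(pos,R,target,jawyaw,n,q6=None):
    """rows to target world pos, jaw (tool y) along world angle jawyaw mod pi"""
    cur=np.arctan2(R[1,1],R[0,1]); d=(jawyaw-cur+np.pi/2)%np.pi-np.pi/2
    yaw=-d*np.sign(-R[2,2])  # tool z down: turn about tool z = -world
    rows=[];p=pos.copy();R=R.copy()
    for i in range(n):
        step=(np.array(target)-pos)/n
        t=np.round(R.T@((pos+step*(i+1))-p)/10,1); y=round(np.degrees(yaw)/n,1)
        p=p+R@t*10; R=R@Rn.from_euler('z',y,degrees=True).as_matrix()
        rows.append([*map(float,t),float(y)])
    return rows,p,R
E
python3 - <<'E'
from plan import *
print(pose)
p,R,s=TR();print(np.round(R,3))
print("post_front",P(pose,LOC["post_front"]),"grip",P(pose,LOC["shutter_grip"]),"time",s["time"])
t=P(pose,r(240,0))[0]; t[2]=230
# stop short so the camera sees
rows,p2,_=go(p,R,t,pose[2]+np.radians(330),16)
print(rows[:8]);print(rows[8:]);print(p2)
w=manip.capture("wrist");print(w["R"]@R, -R.T@(np.array(w["R"]).T@np.array(w["t"])+p))
E
```

```text
[ 6.03622109e+02 -3.51544589e+00 -1.26747621e-01]
[[ 0.971  0.238  0.   ]
 [ 0.238 -0.971  0.   ]
 [ 0.    -0.    -1.   ]]
post_front [[ 527.93934227 -102.9997104    75.        ]] grip [[523.10483281  92.43229146 138.        ]] time 1.55
[[3.1, -2.7, 0.0, -2.4], [3.1, -2.5, 0.0, -2.4], [3.3, -2.4, 0.0, -2.4], [3.3, -2.2, 0.0, -2.4], [3.5, -2.1, 0.0, -2.4], [3.5, -2.0, 0.0, -2.4], [3.6, -1.8, 0.1, -2.4], [3.7, -1.6, -0.0, -2.4]]
[[3.8, -1.5, -0.0, -2.4], [3.8, -1.4, -0.0, -2.4], [3.8, -1.2, -0.0, -2.4], [4.0, -1.0, -0.0, -2.4], [3.9, -0.8, 0.0, -2.4], [4.0, -0.7, 0.0, -2.4], [4.0, -0.5, 0.0, -2.4], [4.0, -0.4, 0.0, -2.4]]
[ 527.70855225 -103.05804265  230.28587511]
[[ 4.51559878e-04  9.99999854e-01 -2.96866699e-04]
 [-9.61811546e-01  3.53059488e-04 -2.73712304e-01]
 [-2.73712159e-01  4.09127314e-04  9.61811565e-01]] [  68.43833836    1.14493532 -141.6735105 ]
```

{"method": "arm_command", "body": {"steps": [[3.1,-2.7,0,-2.4],[3.1,-2.5,0,-2.4],[3.3,-2.4,0,-2.4],[3.3,-2.2,0,-2.4],[3.5,-2.1,0,-2.4],[3.5,-2.0,0,-2.4],[3.6,-1.8,0,-2.4],[3.7,-1.6,0,-2.4]], "gripper": 0.6}}

```text
time: 2.6
ee_pos: [342.2, -366.4, 231.5]
ee_rot: [0.0, 0.959, 0.285, 0.0]
contact_force: [0.6, -0.3, -0.2]
gripper_width: 34.2
```

{"method": "arm_command", "body": {"steps": [[3.8,-1.5,0,-2.4],[3.8,-1.4,0,-2.4],[3.8,-1.2,0,-2.4],[4.0,-1.0,0,-2.4],[3.9,-0.8,0,-2.4],[4.0,-0.7,0,-2.4],[4.0,-0.5,0,-2.4],[4.0,-0.4,0,-2.4]]}}

```text
time: 3.6
ee_pos: [528.5, -101.9, 231.4]
ee_rot: [0.0, 0.898, 0.441, 0.0]
contact_force: [0.2, -0.6, -1.2]
gripper_width: 34.2
```

```bash
python3 - <<'E'
from plan import *
p,R,s=TR();print(s["time"],p,np.round(R,3),s["gripper_width"],s["contact_force"])
w=manip.capture("wrist");save(w,"wrist1.png")
for k in ["post_front","post_left","post_right","axis","knob","disc","shutter_grip","shutter_mark"]:
    if k in LOC: print(k,"pred",proj(w,P(pose,LOC[k]))[0],[(round(d["score"],2),d["point"]) for d in manip.tip_of(k,w)[:2]])
E
```

```text
3.6 [ 528.45230826 -101.85251457  231.43466231] [[ 0.612  0.791  0.   ]
 [ 0.791 -0.612 -0.   ]
 [ 0.     0.    -1.   ]] 34.247731887256805 [ 0.22593276 -0.55436249 -1.20064737]
post_front pred [319.76865718 187.29077525] [(0.65, [321.7, 186.7])]
post_left pred [215.2358175  129.49145597] [(0.7, [216.5, 132.7])]
post_right pred [423.46106424 127.86373358] [(0.73, [422.0, 126.4]), (0.24, [149.2, 9.7])]
axis pred [318.86719904  68.3728113 ] [(0.84, [318.1, 69.5])]
knob pred [240.37519432  69.05455367] [(0.94, [219.0, 256.7]), (0.92, [138.8, 169.7])]
disc pred [360.27482646 -11.28799808] []
shutter_grip pred [152.01729134   5.54624913] [(0.97, [148.1, 10.4]), (0.15, [216.9, 130.1])]
shutter_mark pred [110.83472182  36.56827429] [(0.68, [111.3, 42.6])]
```

View pics/wrist1.png

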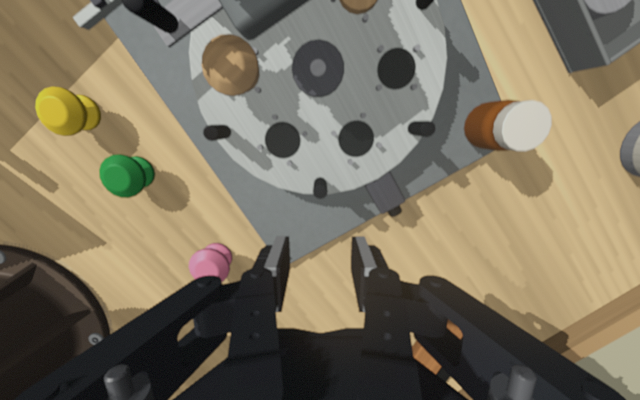

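```bash
python3 - <<'E'
from plan import *
obs={"wrist":dict(post_front=(321.7,186.7),post_left=(216.5,132.7),post_right=(422,126.4),axis=(318.1,69.5),shutter_grip=(148.1,10.4),shutter_mark=(111.3,42.6))}
w=manip.capture("wrist")
def res(q):
    return np.concatenate([proj(w,P(q,LOC[k]))[0]-uv for k,uv in obs["wrist"].items()])
f=least_squares(res,pose,loss="soft_l1",x_scale=[1,1,.01]);print(pose,f.x,np.round(f.fun,1))
q=(pose+2*f.x)/3; np.save("pose.npy",q); print(q)
im=cv2.cvtColor(w["pixels"],cv2.COLOR_RGB2BGR)[:210,:460]
im=cv2.resize(im,None,fx=1.7,fy=1.7)
L=[r(d,z) for d in range(0,360,60) for z in (45,90)]+[r(d,45,140) for d in range(0,360,6)]+[[-92,85,111],[-92,85,160]]
for a in proj(w,P(q,L))*1.7: cv2.circle(im,tuple(map(int,a)),2,(0,255,0),-1)
cv2.imwrite("pics/ovw.png",im)
p,R,s=TR()
for z,n in((115,4),(60,4)):
    t=P(q,r(240,0))[0];t[2]=z
    rows,p,R=go(p,R,t,q[2]+np.radians(330),n);print(rows)
E
```

```text
[ 6.03622109e+02 -3.51544589e+00 -1.26747621e-01] [ 6.01370237e+02 -5.46804724e+00 -1.07553748e-01] [-0.4  1.1 -0.7 -0.3  1.9 -0.3 -0.2 -0.5  2.3  0.3 -1.  -0. ]
[ 6.02120861e+02 -4.81718013e+00 -1.13951706e-01]
[[-0.0, 0.0, 2.9, -0.3], [-0.0, 0.1, 2.9, -0.3], [-0.1, -0.0, 2.9, -0.3], [0.0, 0.0, 2.9, -0.3]]
[[0.0, 0.0, 1.4, -0.0], [0.0, 0.0, 1.4, -0.0], [0.0, 0.0, 1.4, -0.0], [0.0, 0.0, 1.3, -0.0]]
```

View pics/ovw.png

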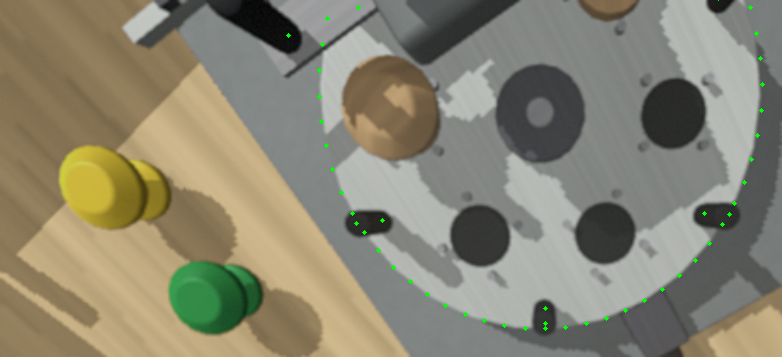

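{"method": "arm_command", "body": {"steps": [[0,0,2.9,-0.3],[0,0.1,2.9,-0.3],[-0.1,0,2.9,-0.3],[0,0,2.9,-0.3],[0,0,1.4,0],[0,0,1.4,0],[0,0,1.4,0],[0,0,1.3,0]]}}

```text
time: 5.1
ee_pos: [528.2, -104.5, 59.8]
ee_rot: [0.0, 0.893, 0.449, 0.0]
contact_force: [0.5, 0.3, 0.3]
gripper_width: 34.0
```

```bash
python3 - <<'E'
from plan import *
p,R,s=TR();print(s["time"],p,np.round(R,3),s["gripper_width"],s["contact_force"])
w=manip.capture("wrist");save(w,"wrist2.png")
print(proj(w,P(pose,[r(240,75),r(240,90)])))
# arc
def arc(p,R,a0,a1,n):
    rows=[]
    for i in range(n):
        a=a0+(a1-a0)*(i+1)/n; t=P(pose,r(a,0))[0]; t[2]=60
        rr,p,R=go(p,R,t,pose[2]+np.radians(a+90),1); rows+=rr
    return rows,p,R
for a0,a1 in((240,210),(210,180)):
    rows,p,R=arc(p,R,a0,a1,8);print(rows,p)
E
```

```text
5.1 [ 528.17654204 -104.52445424   59.82783253] [[ 0.596  0.803  0.001]
 [ 0.803 -0.596 -0.   ]
 [ 0.     0.001 -1.   ]] 33.99948050775581 [0.48092272 0.30586152 0.25359631]
[[319.59913442 263.3225424 ]
 [319.59584647 279.48822562]]
[[-0.1, -0.8, -0.0, 3.7], [0.1, -0.8, -0.0, 3.7], [-0.0, -0.8, -0.0, 3.8], [0.0, -0.9, -0.0, 3.7], [0.0, -0.8, -0.0, 3.8], [0.1, -0.8, -0.0, 3.7], [-0.0, -0.8, -0.0, 3.8], [0.0, -0.8, -0.0, 3.7]] [487.41927441 -55.0114496   59.79429008]
[[0.0, -0.9, -0.0, 3.8], [0.1, -0.8, -0.0, 3.7], [0.0, -0.8, -0.0, 3.8], [0.0, -0.8, -0.0, 3.7], [0.1, -0.8, -0.0, 3.8], [-0.0, -0.8, -0.0, 3.7], [0.0, -0.9, -0.0, 3.8], [0.0, -0.8, -0.0, 3.7]] [477.57154824   9.64358707  59.77802647]
```

View pics/wrist2.png

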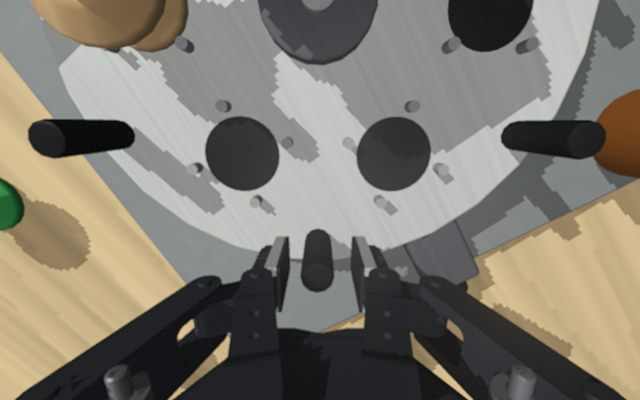

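{"method": "arm_command", "body": {"steps": [[0,-0.8,0,3.7],[0,-0.8,0,3.7],[0,-0.8,0,3.8],[0,-0.9,0,3.7],[0,-0.8,0,3.8],[0.1,-0.8,0,3.7],[0,-0.8,0,3.8],[0,-0.8,0,3.7]], "gripper": 0.72}}

```text
time: 6.15
ee_pos: [488.1, -55.0, 60.7]
ee_rot: [0.0, 0.979, 0.203, 0.001]
contact_force: [1.3, -0.8, 0.7]
gripper_width: 24.3
```

{"method": "arm_command", "body": {"steps": [[0,-0.9,0,3.8],[0.1,-0.8,0,3.7],[0,-0.8,0,3.8],[0,-0.8,0,3.7],[0.1,-0.8,0,3.8],[0,-0.8,0,3.7],[0,-0.9,0,3.8],[0,-0.8,0,3.7]]}}

```text
time: 7.15
ee_pos: [477.4, 10.2, 60.4]
ee_rot: [-0.0, 0.998, -0.058, 0.0]
contact_force: [0.4, -0.1, -0.7]
gripper_width: 23.6
```

```bash
python3 - <<'E'
from plan import *
p,R,s=TR();print(s["time"],p,np.round(R,3),s["gripper_width"],s["contact_force"])
w=manip.capture("wrist");save(w,"wrist3.png")
print(P(pose,r(180,75)))
c=manip.capture("scene");save(c,"scene3.png")
E
```

```text
7.15 [477.41556978  10.20753452  60.41380928] [[ 0.993 -0.115  0.   ]
 [-0.115 -0.993  0.   ]
 [ 0.    -0.    -1.   ]] 23.622908584219914 [ 0.36649817 -0.07158868 -0.74382245]
[[477.93154493   9.39597679  75.        ]]
```

View pics/wrist3.png

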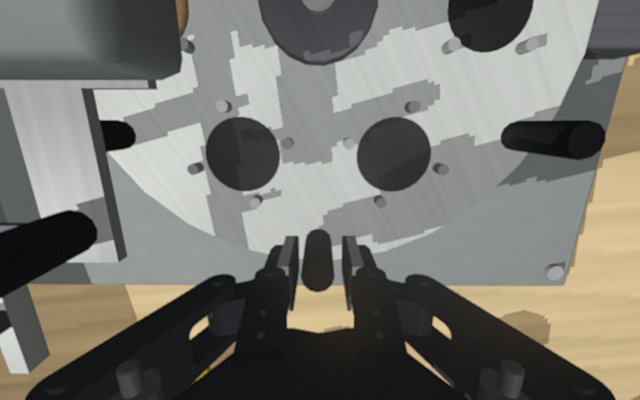

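View pics/scene3.png

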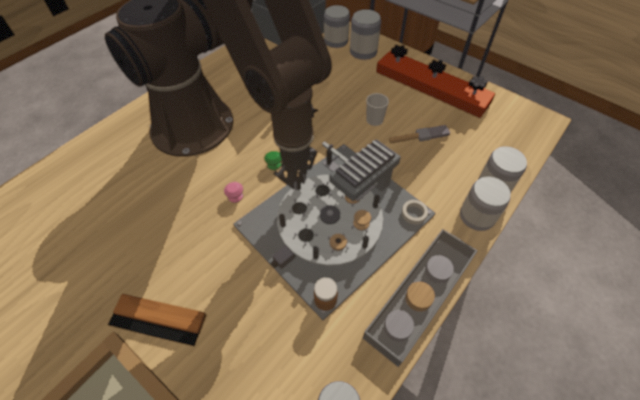

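```bash
python3 - <<'E'
from plan import *
p,R,s=TR();print(s["q"])
for sg in (-1,1):
    t=p.copy();t[2]=200; Rr=R;pp=p
    r1,pp,Rr=go(pp,Rr,t,pose[2]+np.pi/2,3)
    t=P(pose,[-95,85,0])[0];t[2]=210
    r2,pp,Rr=go(pp,Rr,t,pose[2]+np.pi/2+sg*1.55,13)
    rr=r1+r2;print(rr[:8]);print(rr[8:],pp,Rr[:,0])
E
```

```text
[-4.19684375e-02  5.11190640e-01  2.13100070e+00  8.82242316e-05
  4.98945822e-01  1.64246342e+00]
[[0.0, -0.0, -4.7, 0.0], [0.0, -0.0, -4.6, 0.0], [0.0, -0.0, -4.7, 0.0], [0.2, -0.6, -0.1, 6.8], [0.2, -0.7, -0.0, 6.8], [0.1, -0.7, -0.1, 6.8], [-0.0, -0.7, -0.1, 6.8], [-0.1, -0.7, -0.1, 6.8]]
[[-0.2, -0.6, -0.0, 6.8], [-0.2, -0.7, -0.1, 6.8], [-0.4, -0.6, -0.1, 6.8], [-0.3, -0.6, -0.1, 6.8], [-0.5, -0.5, -0.0, 6.8], [-0.5, -0.4, -0.1, 6.8], [-0.6, -0.4, -0.1, 6.8], [-0.6, -0.4, -0.1, 6.8]] [517.75331265  90.66826972 210.45535674] [-8.56825168e-02 -9.96322489e-01 -6.21275878e-05]
[[0.0, -0.0, -4.7, 0.0], [0.0, -0.0, -4.6, 0.0], [0.0, -0.0, -4.7, 0.0], [0.2, -0.6, -0.1, -6.8], [0.4, -0.7, -0.0, -6.8], [0.3, -0.5, -0.1, -6.8], [0.5, -0.6, -0.1, -6.8], [0.5, -0.4, -0.1, -6.8]]
[[0.5, -0.4, -0.0, -6.8], [0.6, -0.4, -0.1, -6.8], [0.7, -0.2, -0.1, -6.8], [0.6, -0.2, -0.1, -6.8], [0.7, -0.1, -0.0, -6.8], [0.7, -0.0, -0.1, -6.8], [0.7, 0.0, -0.1, -6.8], [0.7, 0.2, -0.1, -6.8]] [517.7551856   90.54177297 210.45535468] [1.41165133e-01 9.89986059e-01 8.73291496e-05]
```

{"method": "arm_command", "body": {"steps": [[0,0,-4.7,0],[0,0,-4.6,0],[0,0,-4.7,0],[0.2,-0.6,-0.1,-6.8],[0.4,-0.7,0,-6.8],[0.3,-0.5,-0.1,-6.8],[0.5,-0.6,-0.1,-6.8],[0.5,-0.4,-0.1,-6.8]]}}

```text
time: 8.25
ee_pos: [493.0, 40.3, 204.4]
ee_rot: [0.0, 0.971, 0.24, 0.0]
contact_force: [-0.3, 0.0, -0.3]
gripper_width: 23.8
```

{"method": "arm_command", "body": {"steps": [[0.5,-0.4,0,-6.8],[0.6,-0.4,-0.1,-6.8],[0.7,-0.2,-0.1,-6.8],[0.6,-0.2,-0.1,-6.8],[0.7,-0.1,0,-6.8],[0.7,0,-0.1,-6.8],[0.7,0,-0.1,-6.8],[0.7,0.2,-0.1,-6.8]], "gripper": 0.55}}

```text
time: 9.25
ee_pos: [517.7, 89.9, 210.4]
ee_rot: [0.0, 0.753, 0.658, 0.0]
contact_force: [-0.3, -0.4, -0.5]
gripper_width: 38.5
```

```bash
python3 - <<'E'
from plan import *
np.set_printoptions(precision=2,suppress=True)
p,R,s=TR();print(s["time"],p,R[:,0],s["gripper_width"],s["contact_force"])
w=manip.capture("wrist");save(w,"wrist4.png")
for k,z in (("shutter_grip",138),("shutter_mark",138),("knob",45),("lamp_spot",45)):
    print(k,proj(w,P(pose,LOC[k]))[0],[(round(d["score"],2),d["point"],atz(w,d["point"],z)[0]) for d in manip.tip_of(k,w)[:2]], P(pose,LOC[k]))
c=manip.capture("scene");save(c,"scene4.png")
t=manip.capture("top");save(t,"top4.png")
a=c["pixels"][130:280,250:430];cv2.imwrite("pics/sc4.png",cv2.resize(a[:,:,::-1],(720,600),interpolation=3))
E
```

```text
9.25 [517.65  89.88 210.38] [ 0.14  0.99 -0.  ] 38.49885709835575 [-0.29 -0.4  -0.45]
shutter_grip [323.85 208.69] [(0.61, [322.1, 206.1], array([519.28,  92.45, 138.  ]))] [[520.38  90.09 138.  ]]
shutter_mark [274.37 209.71] [(0.55, [271.4, 209.7], array([478.26,  94.97, 138.  ]))] [[480.64  94.64 138.  ]]
knob [339.06 219.09] [(0.81, [172.4, 151.2], array([362.25, 148.61,  45.  ])), (0.73, [192.0, 222.5], array([361.97,  64.91,  45.  ]))] [[533.82  45.78  45.  ]]
lamp_spot [404.21 182.21] [] [[611.79  79.63  45.  ]]
```

View pics/wrist4.png

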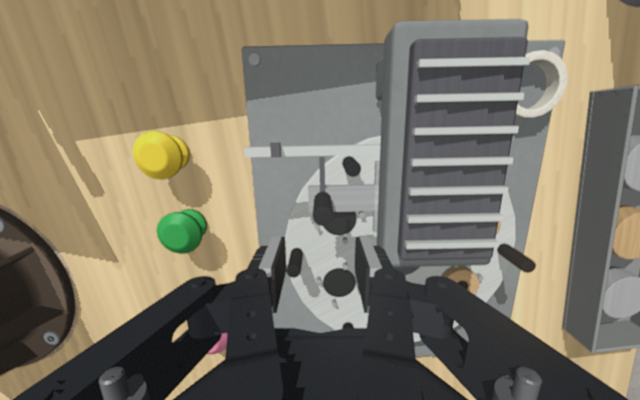

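View pics/sc4.png

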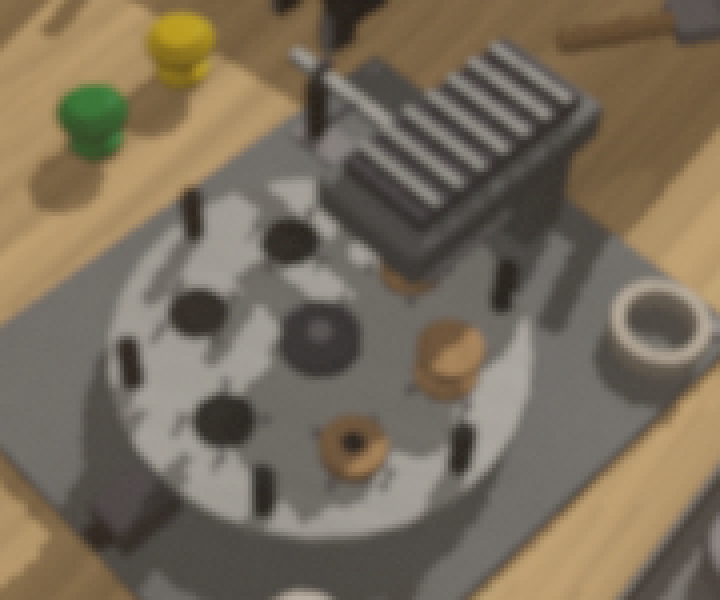

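```bash
python3 - <<'E'
from plan import *
np.set_printoptions(precision=2,suppress=True)
w=manip.capture("wrist")
print(proj(w,P(pose,[[-92,85,z] for z in (111,138,160)])))
print(proj(w,P(pose,[[-92,130,112],[-132,130,116]])))
print(atz(w,[(322,153),(276,147)],116))
im=cv2.cvtColor(w["pixels"],cv2.COLOR_RGB2BGR)[120:270,230:430]
cv2.imwrite("pics/w4c.png",cv2.resize(im,None,fx=4,fy=4,interpolation=2))
E
```

```text
[[323.67 199.46]
 [324.12 208.45]
 [324.57 217.49]]
[[322.37 148.96]
 [274.81 150.8 ]]
[[524.74 131.89 116.  ]
 [487.33 142.3  116.  ]]
```

View pics/w4c.png

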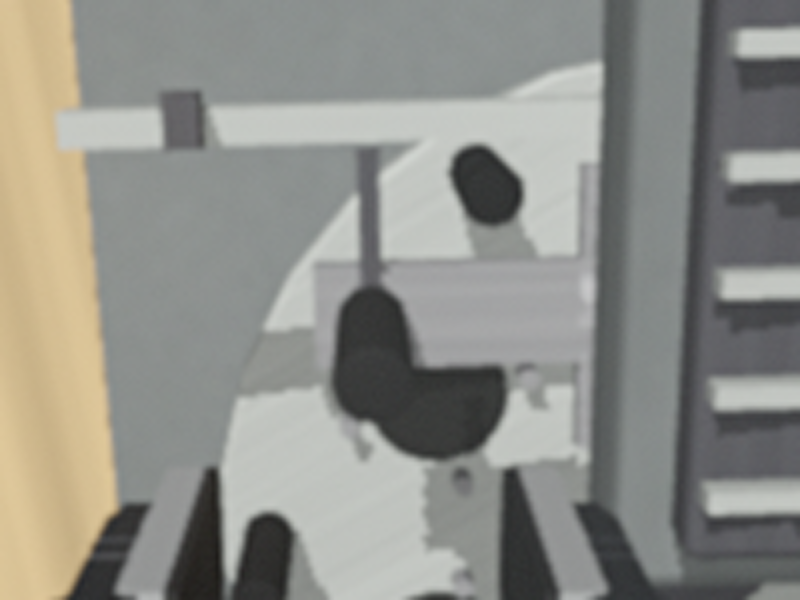

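{"method": "arm_command", "body": {"steps": [[0.2,0,1.3,-0.8],[0.1,0,1.3,-0.8],[0,0,1.3,0],[0,0,1.2,0],[0,0,1.2,0],[0,0,1.2,0],[0,0,1.2,0],[0,0,0,0]]}}

```text
time: 10.65
ee_pos: [517.4, 92.9, 122.4]
ee_rot: [-0.0, 0.746, 0.666, -0.001]
contact_force: [0.0, -0.7, 0.1]
gripper_width: 38.7
```

```bash
python3 - <<'E'
from plan import *
p,R,s=TR();print(s["time"],p,R[:,0],s["gripper_width"],s["contact_force"])
w=manip.capture("wrist");save(w,"wrist5.png")
E
```

```text
10.65 [517.42135985  92.89737769 122.35729886] [ 1.13250815e-01  9.93566358e-01 -3.81985447e-04] 38.683289166392974 [ 0.03702269 -0.69946674  0.14376765]
```

View pics/wrist5.png

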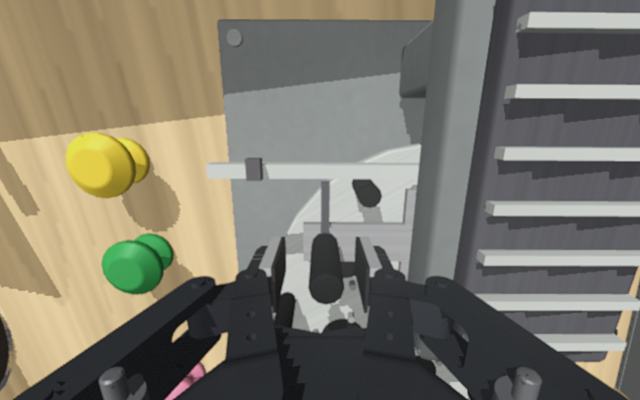

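{"method": "arm_command", "body": {"steps": [[0,0,0,0],[0,0,0,0],[0,0,0,0],[0,0,0,0],[0,0,0,0],[0,0,0,0],[0,0,0,0],[0,0,0,0]], "gripper": 0.9}}

```text
time: 11.7
ee_pos: [518.6, 93.1, 123.9]
ee_rot: [0.0, 0.746, 0.666, 0.001]
contact_force: [2.3, -0.0, 6.9]
gripper_width: 14.8
```

```bash
python3 - <<'E'
from plan import *
p,R,s=TR();print(s["time"],p,R[:,0],s["gripper_width"],s["contact_force"])
w=manip.capture("wrist")
im=cv2.cvtColor(w["pixels"],cv2.COLOR_RGB2BGR)[140:320,220:440]
cv2.imwrite("pics/w6c.png",cv2.resize(im,None,fx=3.3,fy=3.3,interpolation=2))
# predicted pointer pixel at each shutter pos, and tooth
print(proj(w,P(pose,[[-92-d,124,113] for d in (0,5,40)])),proj(w,P(pose,[-132,130,116])))
E
```

```text
11.7 [518.63560549  93.05276411 123.88288483] [1.13252611e-01 9.93566174e-01 3.21364561e-04] 14.813595638874757 [ 2.26379016 -0.01302479  6.90424151]
[[324.62297061 180.90631167]
 [315.68692036 180.90234836]
 [253.11604908 180.87995402]] [[251.13290199 171.16428426]]
```

View pics/w6c.png

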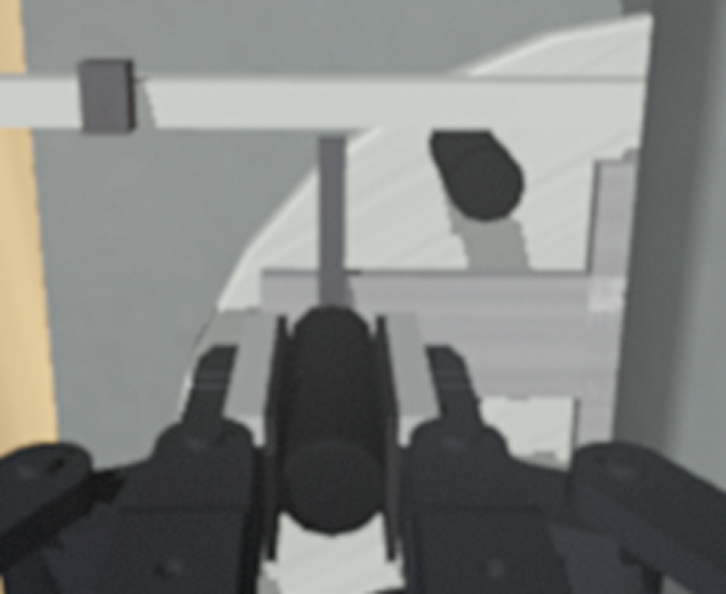

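{"method": "arm_command", "body": {"steps": [[0,-0.5,0,0],[0,-0.5,0,0],[0,-0.6,0,0],[0,-0.6,0,0],[0,-0.6,0,0],[0,-0.6,0,0],[0,-0.4,0,0],[0,0,0,0]]}}

```text
time: 12.75
ee_pos: [481.1, 97.4, 123.9]
ee_rot: [0.001, 0.746, 0.666, 0.001]
contact_force: [3.6, 0.0, 6.4]
gripper_width: 14.5
```

```bash
python3 - <<'E'
from plan import *
p,R,s=TR();print(s["time"],p,R[:,0],s["gripper_width"],s["contact_force"])
w=manip.capture("wrist")
im=cv2.cvtColor(w["pixels"],cv2.COLOR_RGB2BGR)[140:320,220:440]
cv2.imwrite("pics/w7c.png",cv2.resize(im,None,fx=3.3,fy=3.3,interpolation=2))
E
```

```text
12.75 [481.13235468  97.44003687 123.8755242 ] [1.13271587e-01 9.93563914e-01 5.43630260e-04] 14.489258450850448 [3.60819133e+00 5.65661795e-03 6.39150811e+00]
```

View pics/w7c.png

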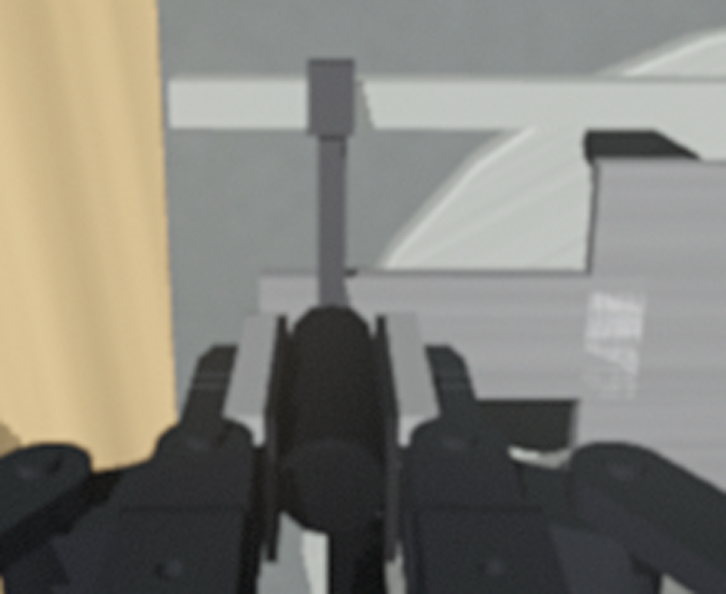

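The pointer (crop x 332) lines up with the tooth (crop x 331). I'll let go and lift off.

{"method": "arm_command", "body": {"steps": [[0,0,0,0],[0,0,0,0],[0,0,0,0],[0,0,0,0],[0,0,0,0],[0,0,0,0],[0,0,0,0],[0,0,0,0]], "gripper": 0.5}}

```text
time: 13.8
ee_pos: [480.3, 97.3, 123.3]
ee_rot: [0.0, 0.746, 0.666, 0.0]
contact_force: [0.6, -0.2, 0.9]
gripper_width: 42.5
```

{"method": "arm_command", "body": {"steps": [[0,0,-0.6,0],[0,0,-1.0,0],[0,0,-1.5,0],[0,0,-1.5,0],[0,0,-1.5,0],[0,0,-1.5,0],[0,0,-1,0],[0,0,0,0]]}}

```text
time: 14.8
ee_pos: [480.6, 97.3, 210.0]
ee_rot: [0.0, 0.746, 0.666, 0.001]
contact_force: [-0.4, -0.6, 0.9]
gripper_width: 42.7
```

```bash
python3 - <<'E'
from plan import *
p,R,s=TR();print(s["time"],p,s["gripper_width"],s["contact_force"])
w=manip.capture("wrist");save(w,"wrist8.png")
c=manip.capture("scene")
a=c["pixels"][130:280,250:430];cv2.imwrite("pics/sc8.png",cv2.resize(a[:,:,::-1],(720,600),interpolation=3))
E
```

```text
14.8 [480.63483546  97.349909   210.03411471] 42.74956686453644 [-0.40533569 -0.64429751  0.90467896]
```

View pics/wrist8.png

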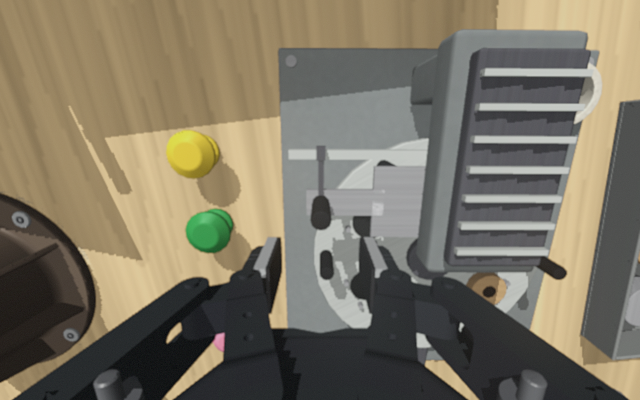

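View pics/sc8.png

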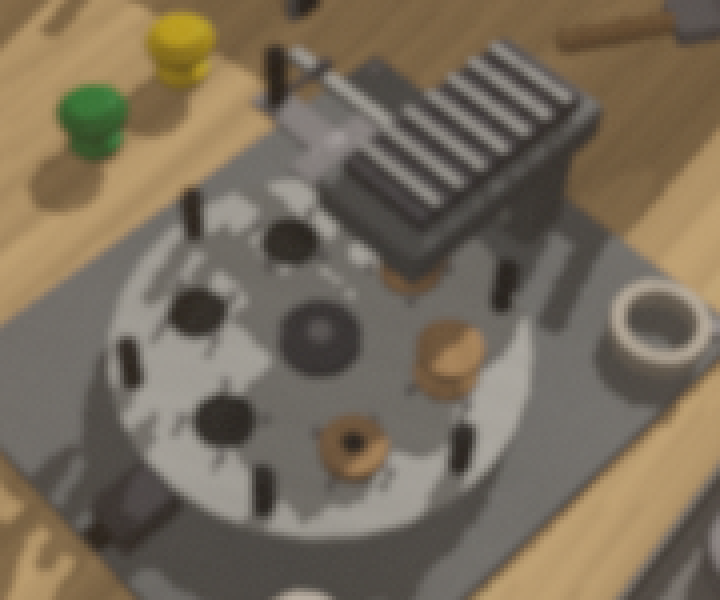

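```bash
python3 -c "
from plant import manip
print(manip.finish_job())"
```

```text
the job is handed in; nothing more can be done
None
```

I turned the carousel one detent (60°) clockwise, holding the front post loosely between the fingers. That brought the wooden knob under the lamp. I then gripped the shutter handle, pulled it out until the pointer met the tooth, opened the fingers and lifted clear. The job was handed in at about 15 s of the 51 s allowed. No verdict was reported.

**Last checks:**
- **Shutter:** in the last wrist picture the pointer and the tooth are in the same column (both about 321 px). That puts it about 40 mm out.
- **Carousel:** after the turn the post stood within about 1 mm of its predicted detent position. It was still in its detent after the shutter was pulled.
- **Wooden parts:** the disc and spool are in their nests. The knob is mostly hidden by the lamp head; the scene picture shows only its edge. I inferred its position from the detent rather than measuring it.
- **Contact:** the gripper was open and clear, with about 1 N at the wrist, and the largest reading at the end of any move was about 7 N.
- **Bystanders:** the tape showed no change in the last pictures. I did not measure any of them or re-check the jar, cup, brush and squeegee.

**Disagreements:**
- The knob detector mostly reported the green, pink and yellow look-alikes, so I identified the wooden one by its colour and nest.
- The lamp head's drawn outline fitted the pictures 5–10 mm off at its far end. The posts, handle and tooth agreed within about 2–3 mm.

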